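# Set up the kitchen scale: on, grams, bowl, zero

### The arm

A 6-joint arm with a two-finger parallel gripper is mounted at the origin on a cart in front of the work surface, level with it; the furniture and walls round the work are solid. World frame = base frame: x ahead of the robot, y to its left, z up, the work surface at z = 0. Lengths are in mm, angles in rad, forces in N, time in s.
With the tool pointing down it reaches from about 350 to 850 mm from the base axis. Payload 8.1 kg.
Tool frame: the origin (TCP) lies on the centre line of the jaws, within the pads' length; the fingertips stand 19 mm ahead of it and the grasp point (between the pads) is the TCP (bot.tips_ahead is the distance from the TCP to the fingertips, in mm); z points along the fingers, y is the line along which they close (so a half turn about z gives the same grasp; the last joint's range is limited). The gripper opens to 93 mm and grips with 3 to 60 N. Pads are 15 mm wide; open, the fingers measure 128 mm over their backs; the gripper's body (75 mm by 188 mm) begins 65 mm behind the grasp point.
Start: joints at [1.218, 0.13, 1.488, -0, 1.523, -0.085], TCP at [158.744, 578.624, 237.635] pointing down, gripper open.
Joint ranges: [-2.96, 2.96], [-0.89, 2.26], [0.02, 2.5], [-1.34, 4.48], [0, 2.73], [-2.66, 2.66]. Speed limits (rad/s): [2.39, 2.39, 2.79, 3.14, 3.14, 3.14].

### API

Orientations are given as a unit quaternion [x, y, z, w].
In Python, from station import bot gives the robot as it stands. The module is installed in compiled form; this text tells all that it offers.
- The arm moves only by the tool carry_out, never from a script. Its arguments are lists of equal length, an entry for each row: "dp": the shift along the tool's x, y, z in units of 50 mm (1.0 is 50 mm), a list of three; "dr": the turn, a rotation vector about the tool's x, y, z in units of 6 degrees (1.0 is 6 degrees), a list of three; "gripper": the finger opening in mm, from 0 to 93. In form: {"dp": [[tx, ty, tz], ...], "dr": [[rx, ry, rz], ...], "gripper": [gripper, ...]}. A call has exactly 8 rows; each row is the pose to reach, as a shift and turn from the pose commanded when the call began, along the tool's axes at that moment; what a row does not reach only later rows make up. A row lasts 1/8 s, in which the tool goes at most 62.5 mm and 10.7 degrees, less where a joint would pass 70% of its speed; a pose out of reach is approached as far as the arm can. A call with a gripper value outside its range is refused whole. The fingers move at their own pace and stop on an object; "newtons" is the grip in N (left out, the last holds). Time passes only in rows, so rows that repeat a pose let the fingers close, or fill a call up. It gives the time, the measured TCP pose, the force, the opening and the grip force at its end, in the units of the state.
- bot.sense(): the state, without advancing time (a new reading comes with each control period).
- bot.snapshot(name): name is "scene" or "top"; returns a dict with "color" (400x640x3 uint8, blue, green, red), "K" (3x3 intrinsics, pixels), "D" ([k1, k2, p1, p2, k3] as OpenCV has them; the pictures are not rectified), "eye" and "rotation" of the camera in the world. Camera axes: x right, y down, z forward; pixel columns grow to the right and rows downward; lengths in mm; the calibration is good to about 2 mm. A picture is of the moment at which its call begins. There is no depth.
- bot.hand_in(): hands the job in; it is judged then, once.
The state is a dict: "time": time; "joint_positions": joint angles; "joint_velocities": joint speeds; "joint_efforts": joint torques, N m; "tool_pos": TCP position; "ee_rot": TCP orientation; "force": force on the tool from outside, world axes, zero at the start; "moment": the same for the moment, N m; "gripper_width": finger opening in mm; "finger_force": force on a finger pad.
Only numpy, scipy, OpenCV 4.12 (cv2) and the standard library are available. Lean on these libraries where they do the work, as an engineer would, in place of code of your own. Each camera call takes 0.05 s, during which the arm holds its last target. There are 200 camera calls.

### The job

Get the kitchen scale ready for weighing into the mixing bowl: hold its round key down for a good second to switch it on, then press the square key to set it to grams, then stand the empty bowl upright in the middle of the steel platform and let go of it, and last press the long bar key, under the bowl's overhanging rim, to zero the scale. Press each key by itself, gently but all the way down, and let it spring back up before the next step; the scale must not be shoved about, and the jug and the little jar stay where they are.

Things in the scene. Friction and masses are not known exactly. Their poses are not given: they have to be found in the camera images.
- scale: Loose grey bench scale, 250 mm wide (y), 212 mm deep (x), 58 mm high, 2 kg. Origin mid-underside, z up; front (-x) turned to the robot's left. The key panel along the front slopes 30 degrees: its normal leans 30 degrees from +z to -x. On it from +y to -y: display, square, bar and round key, 48 mm apart. The worn caps have settled unevenly, each 5.5 to 11.5 mm proud: feel for them.
- platform_top (a point): Centre of the top of the scale's steel platform (160 mm in x, 200 mm in y), 58 mm above the worktop and 9 mm behind the scale's origin; axes as the scale's. The platform sinks up to 3 mm on its spring (2600 N/m) under load.
- round_key_panel (a point): Round power key, a white disc 26 mm across, the rightmost of the three. The point lies on the panel under the cap; axes as the scale's. The top of the cap is somewhere between 5.5 and 11.5 mm out from it along the panel's normal. 
- square_key_panel (a point): Square unit key, a white cap 24 x 24 mm, the leftmost of the three. The point lies on the panel under the cap; axes as the scale's. The top of the cap is somewhere between 5.5 and 11.5 mm out from it along the panel's normal. 
- bar_key_panel (a point): Zeroing key, a white bar 24 mm up the slope and 40 mm along it, in the middle. The point lies on the panel under the cap; axes as the scale's. The top of the cap is somewhere between 5.5 and 11.5 mm out from it along the panel's normal. The centred bowl's rim is 100 mm above the key and ends 6 mm short of being over it: an upright gripper would strike it; slant it 30 to 45 degrees.
- round_key (a joint): Travel of the round key. 0 = up, 0.004 m = all the way down, at a hard stop; it springs back when let go. The spring takes 1.5 N at first and 6 N at the bottom, and over 25 N would harm it; it counts as pressed beyond 0.0034 m and as let go below 0.001 m.
- square_key (a joint): Travel of the square key. 0 = up, 0.004 m = all the way down, at a hard stop; it springs back when let go. The spring takes 1.5 N at first and 6 N at the bottom, and over 25 N would harm it; it counts as pressed beyond 0.0034 m and as let go below 0.001 m.
- bar_key (a joint): Travel of the bar key. 0 = up, 0.004 m = all the way down, at a hard stop; it springs back when let go. The spring takes 1.5 N at first and 6 N at the bottom, and over 25 N would harm it; it counts as pressed beyond 0.0034 m and as let go below 0.001 m.
- bowl_mid (a point): On the axis of the loose, empty white mixing bowl, half-way up it (40 mm above its underside); z up along the axis. The bowl is round: 200 mm across and 80 mm high, foot 92 mm across, wall 8 mm thick; the top 26 mm of the wall is upright, so that it can be pinched at the rim with one finger inside. About 0.27 to 0.53 kg. It stands on the worktop on one side of the scale, the jug on the other.
- jug_mid (a point): About the middle of the clear measuring jug, half-way up it (74 mm above its underside); the jug is 148 mm high, 121 mm across and 169 mm with its handle. A bystander.
- spice_mid (a point): Middle, 50 mm up, of the small white-lidded jar left of the scale, 61 mm across and 100 mm high. A bystander.

How it is judged (in metres and radians):
On the way, in this order (a step that is already met when the one before it is completed fails the run):
1. the round key is held fully down (past 3.4 of its 4 mm) for 0.8 s (value of joint round_key above 0.0034 m), for 0.8 s.
2. the round key has come back up (value of joint round_key below 0.001 m), for 0.05 s.
3. the square key is pressed fully down (value of joint square_key above 0.0034 m), for 0.05 s.
4. the square key has come back up (value of joint square_key below 0.001 m), for 0.05 s.
5. the bowl stands upright on the platform, its centre within 15 mm of the platform's, and has been let go (horizontal distance between bowl_mid and platform_top below 0.015 m and z of bowl_mid in the frame of platform_top between 0.035 and 0.044 m and angle between bowl_mid's own z axis and vertical below 0.06 rad and contact force between the fingers and bowl below 0.3 N), for 0.2 s.
6. the bar key is pressed fully down with the bowl in place (value of joint bar_key above 0.0034 m and horizontal distance between bowl_mid and platform_top below 0.015 m and z of bowl_mid in the frame of platform_top between 0.035 and 0.044 m and angle between bowl_mid's own z axis and vertical below 0.06 rad), for 0.05 s.
7. the bar key has come back up (value of joint bar_key below 0.001 m), for 0.05 s.
At the end, for the whole second after the job is handed in: The bowl stands upright (within 0.06 rad) on the platform with its centre within 15 mm of the platform's, all three keys are up (within 1 mm), the scale is at rest within 20 mm of where it stood, and nothing is held (horizontal distance between bowl_mid and platform_top below 0.015 m and z of bowl_mid in the frame of platform_top between 0.035 and 0.044 m and angle between bowl_mid's own z axis and vertical below 0.06 rad and value of joint each of round_key, square_key, bar_key below 0.001 m and linear speed of scale below 0.02 m/s and distance of scale from where it was at the start of the episode below 0.02 m); the robot touches nothing.
It fails at once if two keys pressed together (value of joint each of round_key, square_key above 0.0015 m or value of joint each of round_key, bar_key above 0.0015 m or value of joint each of square_key, bar_key above 0.0015 m).
It fails at once if the bar key is pressed before the bowl is on the platform, or the round or square key after it ((value of joint bar_key above 0.002 m and horizontal distance between bowl_mid and platform_top above 0.03 m) or (horizontal distance between bowl_mid and platform_top below 0.03 m and z of bowl_mid in the frame of platform_top below 0.045 m and value of joint any of round_key, square_key above 0.002 m)).
It fails at once if the robot pushes on the scale or its keys with more than 25 N, or shoves the scale more than 20 mm (contact force between any of the fingers, the arm and scale above 25 N or distance of scale from where it was at the start of the episode above 0.02 m).
It fails at once if the bowl is banged down on the scale (over 40 N) or tipped by more than 0.5 rad (contact force between bowl and scale above 40 N or angle between bowl_mid's own z axis and vertical above 0.5 rad).
It fails at once if the jug or the little jar is moved more than 20 mm (distance of any of jug_mid, spice_mid from where it was at the start of the episode above 0.02 m).
It also fails if it takes over 72 s, if anything falls off the work surface, if the arm or the gripper's body presses on something with over 40 N, if the wrist force passes 120 N, or if a joint passes its speed limit or range.

## Working session

There is one attempt and no reset: what is moved stays moved. The work goes in short steps, Python scripts to look and compute and a tool call to move; the robot and the scene stay as the last step left them, time stands still between calls to the robot, and variables do not carry over. Pictures are saved under pics/ and viewed, at most 12 in all, crops included, and the job is handed in when it is done.

Besides the shell and the picture viewer there is one more tool, called after ">>>" by a JSON object that holds its "api" and its "payload". carry_out: Moves the arm, as the interface text tells. Its arguments: {"type":"object","properties":{"dp":{"type":"array","items":{"type":"array","items":{"type":"number"}}},"dr":{"type":"array","items":{"type":"array","items":{"type":"number"}}},"gripper":{"type":"array","items":{"type":"number"}},"newtons":{"type":"number"}},"required":["dp","dr","gripper"]}

```bash
mkdir -p pics; python3 - <<'E'
from station import bot
import cv2,numpy as np,pickle
print(bot.sense(), bot.tips_ahead)
for n in("scene","top"):
    s=bot.snapshot(n); pickle.dump(s,open(f"pics/{n}0.pkl","wb")); cv2.imwrite(f"pics/{n}0.png",s["color"])
    print(n,s["K"],s["D"],s["eye"],s["rotation"])
E
```

```text
{'time': 0.0, 'joint_positions': array([ 1.21761371e+00,  1.31166764e-01,  1.48926855e+00,  1.18108208e-05,
        1.52299446e+00, -8.53768343e-02]), 'joint_velocities': array([ 4.64507046e-05, -1.32991051e-03,  1.87742571e-03, -2.16718763e-03,
        1.01250977e-03, -1.89546668e-03]), 'joint_efforts': array([-2.55629842e-03, -5.59853840e+01, -4.91750944e+01,  7.64688570e-02,
        3.59758164e-02, -1.87964097e-04]), 'tool_pos': array([158.54629144, 578.12305405, 236.58996579]), 'ee_rot': array([ 1.33503330e-01,  9.91047939e-01, -8.95278354e-04, -2.05567751e-04]), 'force': array([-0.45171783,  0.20282192,  0.76077559]), 'moment': array([-0.01264452, -0.03223186, -0.00165439]), 'finger_force': 0.0, 'gripper_width': 92.32182558261171} 19.0
scene [[449.21800747   0.         321.73650329]
 [  0.         449.21800747 198.10795326]
 [  0.           0.           1.        ]] [-0.10248815  0.          0.          0.          0.        ] [  93.89493466 -803.34931156 1026.14304041] [ 0.89562168 -0.2362138   0.09153222 -0.36563192]
top [[503.18074666   0.         323.15423667]
 [  0.         503.18074666 200.58046685]
 [  0.           0.           1.        ]] [-0.13988833  0.          0.          0.          0.        ] [ 289.53303467   26.46880544 1412.74626476] [-0.70228586  0.70511593 -0.07479158  0.06334289]
```

```bash
ls; ls pics
```

```text
pics
scene0.pkl
scene0.png
top0.pkl
top0.png
```

View pics/scene0.png

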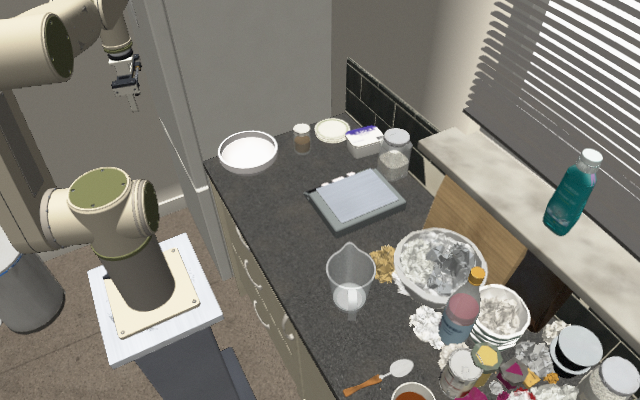

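View pics/top0.png

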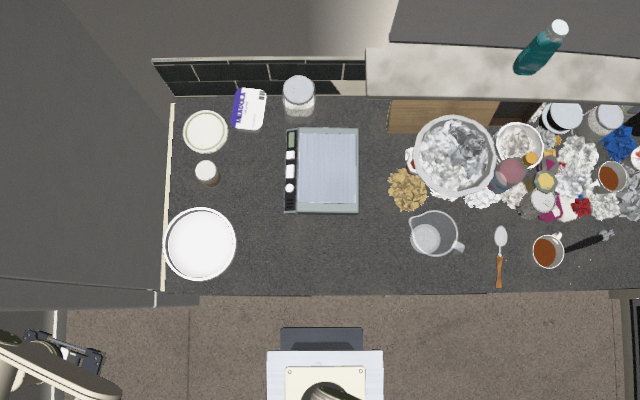

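Scene: bowl (248,152), jar (302,138), scale (357,198), jug (350,278). Top: bowl (199,243), jar (206,172), scale (322,170) with keys down its left edge: display (291,140), square (290,155), bar (290,171), round (289,188).

```bash
cat > h.py <<'E'
import cv2,numpy as np,pickle
from scipy.spatial.transform import Rotation as R
def ray(s,p):
    q=cv2.undistortPoints(np.float64(p).reshape(-1,1,2),s["K"],np.float64(s["D"])).reshape(-1,2)
    return R.from_quat(s["rotation"]).apply(np.c_[q,np.ones(len(q))])
def onz(s,p,z):
    d=ray(s,p); return s["eye"]+d*((z-s["eye"][2])/d[:,2])[:,None]
def tri(sa,pa,sb,pb):
    out=[]
    for a,b in zip(ray(sa,pa),ray(sb,pb)):
        a=a/np.linalg.norm(a);b=b/np.linalg.norm(b)
        t=np.linalg.lstsq(np.c_[a,-b],sb["eye"]-sa["eye"],rcond=None)[0]
        P,Q=sa["eye"]+t[0]*a,sb["eye"]+t[1]*b; out.append([*((P+Q)/2),np.linalg.norm(P-Q)])
    return np.array(out)
def proj(s,X):
    r=R.from_quat(s["rotation"]).inv(); X=np.float64(X).reshape(-1,3)
    return cv2.projectPoints(r.apply(X-s["eye"]),np.zeros(3),np.zeros(3),s["K"],np.float64(s["D"]))[0].reshape(-1,2)
def ld(n): return pickle.load(open(f"pics/{n}.pkl","rb"))
E
python3 - <<'E'
from h import *
t,s=ld("top0"),ld("scene0")
a=cv2.resize(t["color"][120:220,275:365],None,fx=5.5,fy=5.5,interpolation=cv2.INTER_CUBIC)
b=cv2.resize(s["color"][160:235,300:410],None,fx=5,fy=5,interpolation=cv2.INTER_CUBIC)
b=cv2.resize(b,None,fx=.55,fy=.55)
im=np.zeros((550,800,3),np.uint8); im[:550,:495]=a; im[:b.shape[0],495:495+b.shape[1]]=b[:,:305]
cv2.imwrite("pics/c1.png",im)
# white key blobs
for n,c,(x0,y0,x1,y1) in(("top",t,(280,145,298,200)),("scene",s,(305,165,360,205))):
    hsv=cv2.cvtColor(c["color"],cv2.COLOR_BGR2HSV); m=((hsv[...,2]>215)&(hsv[...,1]<40)).astype(np.uint8)
    w=np.zeros_like(m); w[y0:y1,x0:x1]=m[y0:y1,x0:x1]
    k,_,st,ce=cv2.connectedComponentsWithStats(w); print(n,[(st[i].tolist(),ce[i].round(1)) for i in range(1,k) if st[i,4]>3])
# platform
for n,c in(("top",t),("scene",s)):
    hsv=cv2.cvtColor(c["color"],cv2.COLOR_BGR2HSV); 
    px=(330,165) if n=="top" else (360,195)
    print(c["color"][px[1],px[0]],hsv[px[1],px[0]])
    m=cv2.inRange(c["color"],np.array([130,130,130]),np.array([225,225,225]))
    k,l,st,ce=cv2.connectedComponentsWithStats(m); i=l[px[1],px[0]]; print(st[i],ce[i])
E
```

```text
top [([286, 151, 8, 8, 54], array([289.8, 154.4])), ([286, 165, 8, 13, 92], array([289.4, 171. ])), ([286, 184, 7, 8, 48], array([289. , 187.5]))]
scene [([347, 172, 8, 4, 18], array([350.5, 173.5])), ([333, 177, 11, 5, 32], array([337.8, 179.1])), ([322, 183, 7, 3, 16], array([324.8, 184.1]))]
[207 196 189] [108  22 207]
[ 296  127   62   86 5116] [327.25175919 169.7191165 ]
[205 198 191] [105  17 205]
[ 310  168   96   63 3319] [355.55227478 197.53781259]
```

View pics/c1.png

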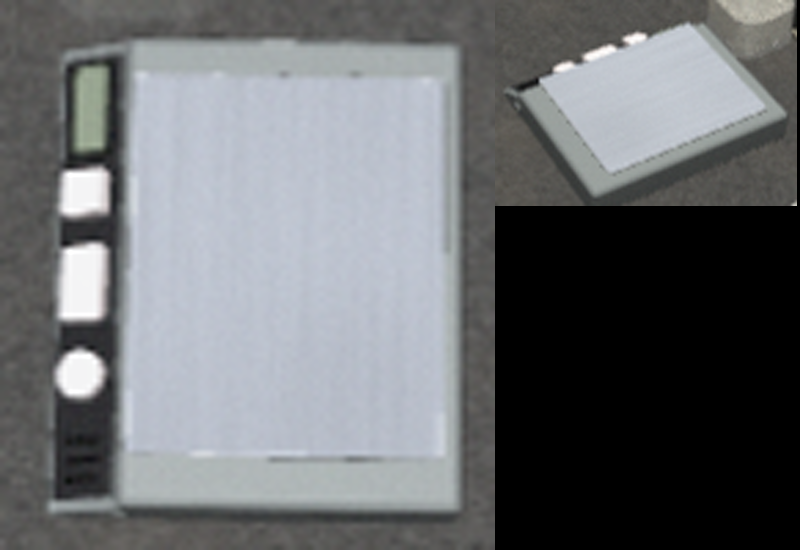

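The crop shows the platform quad at (133,73),(445,77),(443,457),(128,455) in the top view and (685,24),(765,107),(612,170),(540,80) in the scene view. The three keys and the display are clear on the left. The scene view sees only the keys' upper parts.

```bash
cat > m.py <<'E'
from h import *
t,s=ld("top0"),ld("scene0")
np.set_printoptions(precision=1,suppress=True)
a=(np.array([[133,73],[445,77],[443,457],[128,455]])+.5)/5.5-.5+[275,120]
b=(np.array([[685,24],[765,107],[612,170],[540,80]])-[495,0]+.5)/2.75-.5+[300,160]
P=tri(t,a,s,b); print("platform tri\n",P, P.mean(0))
C=onz(t,a,58); print("plane58\n",C,C.mean(0),np.linalg.norm(C-np.roll(C,-1,0),axis=1))
xs=((C[1]-C[0])+(C[2]-C[3]))/2; ys=((C[0]-C[3])+(C[1]-C[2]))/2
print("yaw of scale x", np.degrees(np.arctan2(xs[1],xs[0])), np.degrees(np.arctan2(ys[1],ys[0]))-90)
print("keys z35",onz(t,[[289.8,154.4],[289.4,171],[289,187.5]],35))
# bowl: rim in both views, ellipse fit of the outer edge
for c,x0,y0,x1,y1 in((t,155,200,245,287),(s,208,122,288,180)):
    g=cv2.cvtColor(c["color"],cv2.COLOR_BGR2HSV); m=((g[...,2]>150)&(g[...,1]<40)).astype(np.uint8)
    w=np.zeros_like(m); w[y0:y1,x0:x1]=m[y0:y1,x0:x1]
    cs=max(cv2.findContours(w,cv2.RETR_EXTERNAL,cv2.CHAIN_APPROX_NONE)[0],key=cv2.contourArea)
    print("bowl",cv2.boundingRect(cs),cv2.fitEllipse(cs)); c["b"]=cs.reshape(-1,2)
c=onz(t,t["b"],80)[:,:2]; (cc,r)=cv2.minEnclosingCircle(c.astype(np.float32)); 
A=np.c_[2*c,np.ones(len(c))]; q=np.linalg.lstsq(A,(c**2).sum(1),rcond=None)[0]
print("bowl z80",cc,r,q[:2],np.sqrt(q[2]+q[0]**2+q[1]**2))
ea=cv2.fitEllipse(t["b"])[0]; eb=cv2.fitEllipse(s["b"])[0]; print("bowl tri",tri(t,[ea],s,[eb]))
print("spice",onz(t,[[206,171]],100),"jug",onz(t,[[433,232]],148))
E
python3 m.py
```

```text
platform tri
 [[754.1  72.5  49.4   4.3]
 [751.4 -88.9  53.7   2.6]
 [553.9 -84.9  55.6   3.1]
 [555.5  73.   52.1   2. ]] [653.7  -7.1  52.7   3. ]
plane58
 [[753.3  71.5  58. ]
 [751.2 -89.   58. ]
 [551.9 -84.2  58. ]
 [553.3  73.1  58. ]] [652.4  -7.2  58. ] [160.5 199.3 157.2 200. ]
yaw of scale x -90.64175942682745 -90.91566988539003
keys z35 [[696.8  97.5  35. ]
 [648.   98.2  35. ]
 [600.2  98.9  35. ]]
bowl (160, 200, 76, 87) ((193.84889221191406, 243.61935424804688), (79.25313568115234, 85.08038330078125), 14.195964813232422)
bowl (218, 130, 60, 43) ((246.9102325439453, 150.3058624267578), (40.246337890625, 59.236202239990234), 77.08747863769531)
bowl z80 (439.51507568359375, 371.2442626953125) 133.2018280029297 [438.9 351.6] 106.9939348821933
bowl tri [[442.1 357.4  49.2   2.9]]
spice [[632.  320.7 100. ]] jug [[ 457.5 -275.5  148. ]]
```

```bash
cat > bowl.py <<'E'
from h import *
np.set_printoptions(precision=1,suppress=True)
def bowl(t,s,gt,gs,rt,rs,th=150):
    E=[]
    for c,g0,r in((t,gt,rt),(s,gs,rs)):
        g=cv2.cvtColor(c["color"],cv2.COLOR_BGR2HSV); m=((g[...,2]>th)&(g[...,1]<40)).astype(np.uint8)
        w=np.zeros_like(m); cv2.circle(w,g0,r,1,-1); w&=m; w=cv2.morphologyEx(w,cv2.MORPH_OPEN,np.ones((5,5)))
        p=max(cv2.findContours(w,cv2.RETR_EXTERNAL,cv2.CHAIN_APPROX_NONE)[0],key=cv2.contourArea)
        q=p.reshape(-1,2); h=cv2.convexHull(p).reshape(-1,2); q=q[np.linalg.norm(q-np.array(g0),axis=1)<r-1.5]
        e=cv2.fitEllipse(q); print(len(q),e); E.append((q,e))
    P=tri(t,[E[0][1][0]],s,[E[1][1][0]])[0]; print("tri",P)
    for z in(67,80):
      c=onz(t,E[0][0],z)[:,:2]; q=np.linalg.lstsq(np.c_[2*c,np.ones(len(c))],(c**2).sum(1),rcond=None)[0]
      r=np.sqrt(q[2]+q[:2]@q[:2]); print("z",z,q[:2],"r",r, "resid",np.std(np.linalg.norm(c-q[:2],axis=1)))
if __name__=="__main__":
    t,s=ld("top0"),ld("scene0")
    bowl(t,s,(199,243),(248,152),41,36)
    a=cv2.resize(t["color"][200:290,155:245],None,fx=5,fy=5); b=cv2.resize(s["color"][115:195,210:280],None,fx=5,fy=5)
    im=np.zeros((450,800,3),np.uint8); im[:,:450]=a; im[:400,450:]=b; cv2.imwrite("pics/c2.png",im)
E
python3 bowl.py
```

```text
201 ((201.61155700683594, 245.04063415527344), (66.44115447998047, 71.27029418945312), 28.447620391845703)
147 ((248.3386993408203, 151.77639770507812), (36.57960891723633, 54.891258239746094), 72.5350112915039)
tri [437.7 332.6  62.2   4.7]
z 67 [435.9 332.6] r 93.54621236630678 resid 2.4057853287436157
z 80 [434.5 329.6] r 92.64254962348117 resid 2.382545279640312
```

View pics/c2.png

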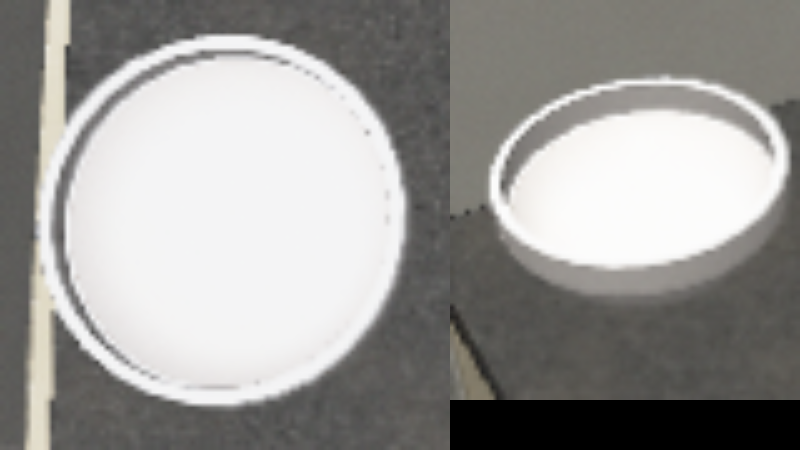

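The crop shows the full rim. Its outer edge in the top crop runs 40..405 by 34..405, giving a centre at (199.0,243.4) px. In the scene crop it runs 489..789 by 77..268, giving a centre at (247.3,149.0) px. The edge strip on the left polluted the mask.

```bash
cat > mv.py <<'E'
from h import *
# commanded pose store: python helper to turn world waypoints into rows
import json,os
F="cmd.json"
def get():
    if os.path.exists(F): d=json.load(open(F)); return np.array(d["p"]),R.from_quat(d["q"])
    return np.array([158.744,578.624,237.635]),R.from_quat([.1335033,.9910479,-.0008953,-.0002056])
def ori(tilt,yaw=0): # tool y along world x (yaw deg), tool z down leaned by tilt towards -y
    y=np.array([np.cos(np.radians(yaw)),np.sin(np.radians(yaw)),0]); z=np.array([0,0,-1.]); x=np.cross(y,z)
    return R.from_rotvec(-np.radians(tilt)*y)*R.from_matrix(np.c_[x,y,z])
def plan(wps):
    p,q=get(); out=[]
    for P,Q in wps:
        out.append((q.inv().apply(np.array(P)-p)/50, np.degrees((q.inv()*Q).as_rotvec())/6))
    print("dp",[[round(float(v),2) for v in a] for a,b in out]); print("dr",[[round(float(v),2) for v in b] for a,b in out])
def done(dp,dr): # record last row as commanded
    p,q=get(); P=p+q.apply(np.array(dp)*50); Q=q*R.from_rotvec(np.radians(np.array(dr)*6))
    json.dump(dict(p=P.tolist(),q=Q.as_quat().tolist()),open(F,"w")); print("cmd",P.round(1))
E
python3 - <<'E'
from mv import *
np.set_printoptions(precision=1,suppress=True)
t,s=ld("top0"),ld("scene0")
print(tri(t,[[199,243.4]],s,[[247.3,149.0]]))
for z in(80,):print(onz(t,[[199,243.4],[199-36.6,243.4],[199+36.6,243.4],[199,243.4-37],[199,243.4+37]],z))
print("strip",onz(t,[[162,290],[172,105]],0))
# keys: upper edge corners, top crop / scene blobs -> height check
pt=[[289.8,154.4],[289.4,171],[289,187.5]]; ps=[[350.5,173.5],[337.8,179.1],[324.8,184.1]]
print(tri(t,pt,s,ps))
p,q=get()
def sl(f): 
    from scipy.spatial.transform import Slerp
    return Slerp([0,1],R.concatenate([q,ori(0)]))(f)
W=[((165,520,245),q),((180,460,250),q),((200,400,250),q),((225,345,250),q),((265,300,250),sl(.12)),((310,260,250),sl(.25)),((360,230,250),sl(.38)),((410,200,250),sl(.5))]
plan(W)
E
```

```text
[[439.5 338.6  69.7   1. ]]
[[437.9 336.3  80. ]
 [437.6 436.2  80. ]
 [438.  237.8  80. ]
 [538.4 340.3  80. ]
 [339.7 333.   80. ]]
strip [[315.  456.1   0. ]
 [864.6 457.2   0. ]]
[[698.   97.6  31.6   0.4]
 [650.1  98.4  28.2   0.7]
 [602.1  99.2  28.2   0.7]]
dp [[-0.43, -1.1, -0.15], [-1.04, -2.18, -0.24], [-1.74, -3.23, -0.24], [-2.51, -4.16, -0.24], [-3.52, -4.81, -0.24], [-4.6, -5.35, -0.24], [-5.73, -5.66, -0.24], [-6.85, -5.97, -0.24]]
dr [[0.0, 0.0, 0.0], [0.0, 0.0, 0.0], [0.0, 0.0, 0.0], [0.0, 0.0, 0.0], [-0.0, 0.0, 1.49], [-0.0, 0.0, 3.11], [-0.01, 0.0, 4.73], [-0.01, 0.01, 6.22]]
```

>>> {"api": "carry_out", "payload": {"dp": [[-0.43,-1.1,-0.15],[-1.04,-2.18,-0.24],[-1.74,-3.23,-0.24],[-2.5,-4.15,-0.24],[-3.5,-4.8,-0.24],[-4.6,-5.35,-0.24],[-5.75,-5.65,-0.24],[-6.85,-5.95,-0.24]], "dr": [[0,0,0],[0,0,0],[0,0,0],[0,0,0],[0,0,1.5],[0,0,3.1],[0,0,4.7],[0,0,6.2]], "gripper": [0,0,0,0,0,0,0,0]}}

```text
time: 1.1
tool_pos: [411.7, 199.5, 249.6]
ee_rot: [0.445, 0.895, 0.0, 0.0]
force: [0.4, 1.0, -0.0]
gripper_width: 17.6
finger_force: 0.0
```

```bash
cat >> mv.py <<'E'
def key(P,tilt,d,yaw=-1): # TCP pose: fingertip d mm out from point P along tool axis
    Q=ori(tilt,yaw); z=Q.apply([0,0,1]); return np.array(P)-z*(19+d),Q
def lerp(A,B,n):
    from scipy.spatial.transform import Slerp
    S=Slerp([0,1],R.concatenate([A[1],B[1]])); return [(np.array(A[0])+(np.array(B[0])-A[0])*f,S(f)) for f in np.linspace(0,1,n+1)[1:]]
E
python3 - <<'E'
from mv import *
done([-6.85,-5.95,-0.24],[0,0,6.2])
B=key([601,95,30],30,60)
print(B[0]); plan(lerp(get(),B,7)+[B])
E
```

```text
cmd [410.3 201.1 250.1]
[601.68937005 134.49398396  98.4160069 ]
dp [[-0.48, 0.32, 0.43], [-0.97, 0.64, 0.87], [-1.45, 0.96, 1.3], [-1.93, 1.28, 1.73], [-2.42, 1.59, 2.17], [-2.9, 1.91, 2.6], [-3.38, 2.23, 3.03], [-3.38, 2.23, 3.03]]
dr [[0.24, -0.69, 0.89], [0.48, -1.37, 1.79], [0.71, -2.06, 2.68], [0.95, -2.74, 3.58], [1.19, -3.43, 4.47], [1.43, -4.11, 5.37], [1.67, -4.8, 6.26], [1.67, -4.8, 6.26]]
```

>>> {"api": "carry_out", "payload": {"dp": [[-0.48,0.32,0.43],[-0.97,0.64,0.87],[-1.45,0.96,1.3],[-1.93,1.28,1.73],[-2.42,1.6,2.17],[-2.9,1.91,2.6],[-3.38,2.23,3.03],[-3.38,2.23,3.03]], "dr": [[0.24,-0.69,0.89],[0.48,-1.37,1.79],[0.71,-2.06,2.68],[0.95,-2.74,3.58],[1.19,-3.43,4.47],[1.43,-4.11,5.37],[1.67,-4.8,6.26],[1.67,-4.8,6.26]], "gripper": [0,0,0,0,0,0,0,0]}}

```text
time: 2.1
tool_pos: [599.5, 133.5, 91.7]
ee_rot: [0.688, 0.677, -0.189, 0.179]
force: [0.0, -0.0, 0.5]
gripper_width: 0.6
finger_force: 0.0
```

```bash
python3 - <<'E'
from mv import *
from station import bot
done([-3.38,2.23,3.03],[1.67,-4.8,6.26])
st=bot.sense(); print(st["tool_pos"],st["force"],st["joint_positions"].round(2),R.from_quat(st["ee_rot"]).as_matrix().round(3))
t=bot.snapshot("top"); s=bot.snapshot("scene")
a=cv2.resize(t["color"][120:230,265:365],None,fx=5,fy=5); b=cv2.resize(s["color"][115:225,290:350],None,fx=5,fy=5)
im=np.zeros((550,800,3),np.uint8); im[:,:500]=a; im[:,500:]=b; cv2.imwrite("pics/c3.png",im)
tip=st["tool_pos"]+19*R.from_quat(st["ee_rot"]).apply([0,0,1]); print("tip",tip,proj(t,tip),proj(s,tip))
E
```

```text
cmd [601.5 134.5  98.6]
[599.48405814 133.53341108  91.65799994] [ 0.01729953 -0.0093415   0.48090287] [ 0.4   0.5   1.4  -0.48  1.49  0.52] [[ 0.011  1.    -0.017]
 [ 0.864 -0.018 -0.503]
 [-0.503 -0.009 -0.864]]
tip [599.16140508 123.98258345  75.23613688] [[279.05396544 184.65907946]] [[319.93895168 168.98719496]]
```

View pics/c3.png

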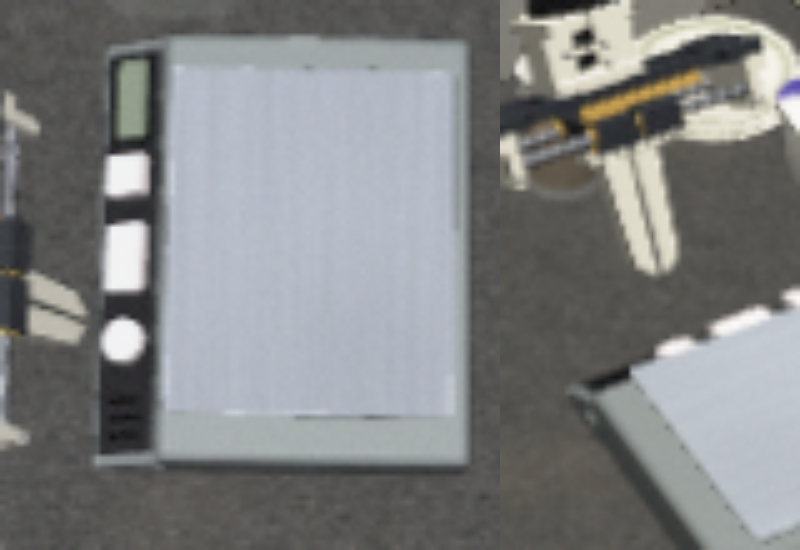

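The gripper is left of the round key. Its tip is at crop (82,332) top and (655,272) scene, agreeing with the projected TCP. The scale is unmoved, with the round key at crop (123,340). The measured z is 7 mm under the commanded one, so I'll steer by the measured pose.

```bash
cat >> mv.py <<'E'
def bias():
    from station import bot
    st=bot.sense(); p,q=get(); b=p-st["tool_pos"]; rq=(q*R.from_quat(st["ee_rot"]).inv()).as_rotvec(degrees=True)
    Q=R.from_quat(st["ee_rot"]); print("bias",b.round(1),"rot",rq.round(2),"tip",(st["tool_pos"]+19*Q.apply([0,0,1])).round(1),"F",st["force"].round(1),"F.z",(st["force"]@Q.apply([0,0,1])).round(1))
    return b
E
python3 - <<'E'
from mv import *
b=bias()
A=key([600.5,98.7,35],30,14); A=(A[0]+b,A[1])
L=lerp(get(),A,4); plan(L+[A]*4)
E
```

```text
bias [ 0.6 -0.2  1.5] rot [-0.1  -0.11 -0.06] tip [600.8 125.3  80.6] F [ 0.3 -0.1  0.1] F.z -0.1
dp [[-0.0, 0.0, 0.19], [-0.0, 0.0, 0.39], [-0.0, 0.0, 0.58], [-0.0, 0.0, 0.78], [-0.0, 0.0, 0.78], [-0.0, 0.0, 0.78], [-0.0, 0.0, 0.78], [-0.0, 0.0, 0.78]]
dr [[-0.0, 0.0, 0.0], [-0.0, 0.0, 0.0], [-0.0, 0.0, 0.0], [-0.0, 0.01, 0.0], [-0.0, 0.01, 0.0], [-0.0, 0.01, 0.0], [-0.0, 0.01, 0.0], [-0.0, 0.01, 0.0]]
```

>>> {"api": "carry_out", "payload": {"dp": [[0,0,0.25],[0,0,0.45],[0,0,0.6],[0,0,0.7],[0,0,0.75],[0,0,0.78],[0,0,0.78],[0,0,0.78]], "dr": [[0,0,0],[0,0,0],[0,0,0],[0,0,0],[0,0,0],[0,0,0],[0,0,0],[0,0,0]], "gripper": [0,0,0,0,0,0,0,0]}}

```text
time: 3.2
tool_pos: [601.4, 115.5, 64.5]
ee_rot: [0.689, 0.677, -0.184, 0.181]
force: [0.5, -0.7, -0.4]
gripper_width: 0.2
finger_force: 0.0
```

```bash
python3 - <<'E'
from mv import *
done([0,0,.78],[0,0,0]); bias()
E
```

```text
cmd [601.2 115.   64.8]
bias [-0.3 -0.5  0.3] rot [-0.11  0.06 -0.01] tip [601.3 106.   48.1] F [ 0.5 -0.7 -0.4] F.z 0.7
```

>>> {"api": "carry_out", "payload": {"dp": [[0,0,0.02],[0,0,0.04],[0,0,0.06],[0,0,0.08],[0,0,0.1],[0,0,0.12],[0,0,0.12],[0,0,0.12]], "dr": [[0,0,0],[0,0,0],[0,0,0],[0,0,0],[0,0,0],[0,0,0],[0,0,0],[0,0,0]], "gripper": [0,0,0,0,0,0,0,0]}}

```text
time: 4.2
tool_pos: [601.3, 112.3, 59.2]
ee_rot: [0.689, 0.677, -0.184, 0.181]
force: [1.0, 0.7, -1.2]
gripper_width: 0.6
finger_force: 0.0
```

>>> {"api": "carry_out", "payload": {"dp": [[0,0,0.01],[0,0,0.02],[0,0,0.03],[0,0,0.04],[0,0,0.05],[0,0,0.06],[0,0,0.06],[0,0,0.06]], "dr": [[0,0,0],[0,0,0],[0,0,0],[0,0,0],[0,0,0],[0,0,0],[0,0,0],[0,0,0]], "gripper": [0,0,0,0,0,0,0,0]}}

```text
time: 5.2
tool_pos: [601.2, 110.8, 56.6]
ee_rot: [0.689, 0.677, -0.184, 0.181]
force: [-0.6, 0.3, -0.2]
gripper_width: 0.5
finger_force: 0.0
```

>>> {"api": "carry_out", "payload": {"dp": [[0,0,0.01],[0,0,0.02],[0,0,0.03],[0,0,0.04],[0,0,0.05],[0,0,0.06],[0,0,0.06],[0,0,0.06]], "dr": [[0,0,0],[0,0,0],[0,0,0],[0,0,0],[0,0,0],[0,0,0],[0,0,0],[0,0,0]], "gripper": [0,0,0,0,0,0,0,0]}}

```text
time: 6.2
tool_pos: [601.2, 109.3, 54.0]
ee_rot: [0.689, 0.677, -0.184, 0.181]
force: [-0.4, 0.1, -0.4]
gripper_width: 0.6
finger_force: 0.0
```

```bash
python3 - <<'E'
from mv import *
done([0,0,.24],[0,0,0]); bias()
E
```

```text
cmd [601.1 109.   54.5]
bias [-0.1 -0.3  0.5] rot [-0.1   0.04 -0.  ] tip [601.   99.9  37.5] F [-0.4  0.1 -0.4] F.z 0.3
```

>>> {"api": "carry_out", "payload": {"dp": [[0,0,0.01],[0,0,0.02],[0,0,0.03],[0,0,0.04],[0,0,0.05],[0,0,0.06],[0,0,0.06],[0,0,0.06]], "dr": [[0,0,0],[0,0,0],[0,0,0],[0,0,0],[0,0,0],[0,0,0],[0,0,0],[0,0,0]], "gripper": [0,0,0,0,0,0,0,0]}}

```text
time: 7.2
tool_pos: [601.2, 107.9, 51.5]
ee_rot: [0.689, 0.677, -0.184, 0.181]
force: [-0.8, 1.2, 1.5]
gripper_width: 0.4
finger_force: 0.8
```

>>> {"api": "carry_out", "payload": {"dp": [[0,0,0.01],[0,0,0.02],[0,0,0.03],[0,0,0.04],[0,0,0.05],[0,0,0.06],[0,0,0.06],[0,0,0.06]], "dr": [[0,0,0],[0,0,0],[0,0,0],[0,0,0],[0,0,0],[0,0,0],[0,0,0],[0,0,0]], "gripper": [0,0,0,0,0,0,0,0]}}

```text
time: 8.2
tool_pos: [601.1, 106.4, 48.8]
ee_rot: [0.689, 0.677, -0.184, 0.181]
force: [-2.2, 2.1, 4.3]
gripper_width: 0.7
finger_force: 2.5
```

```bash
python3 - <<'E'
from mv import *
done([0,0,.12],[0,0,0]); bias()
E
```

```text
cmd [601.  106.   49.3]
bias [-0.1 -0.4  0.4] rot [-0.1   0.04  0.  ] tip [601.   96.9  32.4] F [-2.2  2.1  4.3] F.z -4.8
```

>>> {"api": "carry_out", "payload": {"dp": [[0,0,0.005],[0,0,0.01],[0,0,0.015],[0,0,0.015],[0,0,0.015],[0,0,0.015],[0,0,0.015],[0,0,0.015]], "dr": [[0,0,0],[0,0,0],[0,0,0],[0,0,0],[0,0,0],[0,0,0],[0,0,0],[0,0,0]], "gripper": [0,0,0,0,0,0,0,0]}}

```text
time: 9.2
tool_pos: [601.2, 106.0, 48.2]
ee_rot: [0.689, 0.677, -0.184, 0.181]
force: [-2.4, 2.2, 5.2]
gripper_width: 0.5
finger_force: 2.9
```

```bash
python3 - <<'E'
from mv import *
done([0,0,.015],[0,0,0]); bias()
E
```

```text
cmd [601.  105.6  48.6]
bias [-0.2 -0.4  0.4] rot [-0.1   0.04 -0.  ] tip [601.   96.5  31.7] F [-2.4  2.2  5.2] F.z -5.6
```

>>> {"api": "carry_out", "payload": {"dp": [[0,0,0.005],[0,0,0.01],[0,0,0.01],[0,0,0.01],[0,0,0.01],[0,0,0.01],[0,0,0.01],[0,0,0.01]], "dr": [[0,0,0],[0,0,0],[0,0,0],[0,0,0],[0,0,0],[0,0,0],[0,0,0],[0,0,0]], "gripper": [0,0,0,0,0,0,0,0]}}

```text
time: 10.2
tool_pos: [601.2, 105.9, 48.1]
ee_rot: [0.689, 0.677, -0.184, 0.181]
force: [-3.2, 2.4, 7.7]
gripper_width: 0.3
finger_force: 4.1
```

```bash
python3 - <<'E'
from mv import *
done([0,0,.01],[0,0,0]); bias()
E
```

```text
cmd [601.  105.4  48.2]
bias [-0.2 -0.6  0.1] rot [-0.11  0.05  0.  ] tip [601.   96.5  31.6] F [-3.2  2.4  7.7] F.z -7.9
```

>>> {"api": "carry_out", "payload": {"dp": [[0,0,0.005],[0,0,0.005],[0,0,0.005],[0,0,0.005],[0,0,0.005],[0,0,0.005],[0,0,0.005],[0,0,0.005]], "dr": [[0,0,0],[0,0,0],[0,0,0],[0,0,0],[0,0,0],[0,0,0],[0,0,0],[0,0,0]], "gripper": [0,0,0,0,0,0,0,0]}}

```text
time: 11.2
tool_pos: [601.2, 105.9, 48.1]
ee_rot: [0.689, 0.677, -0.184, 0.181]
force: [-4.0, 4.5, 9.4]
gripper_width: 0.2
finger_force: 4.8
```

>>> {"api": "carry_out", "payload": {"dp": [[0,0,-0.1],[0,0,-0.3],[0,0,-0.5],[0,0.6,-0.5],[0,1.2,-0.5],[0,1.7,-0.45],[0,1.92,-0.35],[0,1.92,-0.3]], "dr": [[0,0,0],[0,0,0],[0,0,0],[0,0,0],[0,0,0],[0,0,0],[0,0,0],[0,0,0]], "gripper": [0,0,0,0,0,0,0,0]}}

```text
time: 12.2
tool_pos: [697.1, 111.1, 59.8]
ee_rot: [0.689, 0.677, -0.184, 0.181]
force: [-1.0, -0.8, -0.0]
gripper_width: 0.6
finger_force: 0.0
```

>>> {"api": "carry_out", "payload": {"dp": [[0,0,0],[0,0,0.02],[0,0,0.04],[0,0,0.06],[0,0,0.08],[0,0,0.1],[0,0,0.1],[0,0,0.1]], "dr": [[0,0,0],[0,0,0],[0,0,0],[0,0,0],[0,0,0],[0,0,0],[0,0,0],[0,0,0]], "gripper": [0,0,0,0,0,0,0,0]}}

```text
time: 13.2
tool_pos: [697.2, 108.9, 56.1]
ee_rot: [0.689, 0.677, -0.184, 0.181]
force: [-0.0, 0.4, 0.1]
gripper_width: 0.2
finger_force: 0.0
```

```bash
python3 - <<'E'
from mv import *
done([0,0,.005],[0,0,0]);done([0,1.92,-.3],[0,0,0]);done([0,0,.1],[0,0,0]); bias()
E
```

```text
cmd [601.  105.2  48. ]
cmd [697.1 111.1  60.9]
cmd [697.1 108.6  56.6]
bias [-0.1 -0.3  0.5] rot [-0.1   0.04 -0.  ] tip [697.   99.4  39.6] F [-0.   0.4  0.1] F.z -0.3
```

>>> {"api": "carry_out", "payload": {"dp": [[0,0,0.02],[0,0,0.04],[0,0,0.06],[0,0,0.07],[0,0,0.07],[0,0,0.07],[0,0,0.07],[0,0,0.07]], "dr": [[0,0,0],[0,0,0],[0,0,0],[0,0,0],[0,0,0],[0,0,0],[0,0,0],[0,0,0]], "gripper": [0,0,0,0,0,0,0,0]}}

```text
time: 14.2
tool_pos: [697.2, 107.2, 53.2]
ee_rot: [0.689, 0.677, -0.184, 0.181]
force: [-0.7, 1.3, 2.7]
gripper_width: 0.6
finger_force: 1.5
```

>>> {"api": "carry_out", "payload": {"dp": [[0,0,0.02],[0,0,0.04],[0,0,0.055],[0,0,0.065],[0,0,0.065],[0,0,0.065],[0,0,0.065],[0,0,0.065]], "dr": [[0,0,0],[0,0,0],[0,0,0],[0,0,0],[0,0,0],[0,0,0],[0,0,0],[0,0,0]], "gripper": [0,0,0,0,0,0,0,0]}}

```text
time: 15.2
tool_pos: [697.2, 105.9, 50.9]
ee_rot: [0.689, 0.677, -0.184, 0.181]
force: [-2.3, 3.6, 6.7]
gripper_width: 0.4
finger_force: 3.9
```

```bash
python3 - <<'E'
from mv import *
done([0,0,.135],[0,0,0]); bias()
E
```

```text
cmd [697.  105.2  50.8]
bias [-0.2 -0.7 -0.1] rot [-0.11  0.06 -0.  ] tip [697.1  96.4  34.4] F [-2.3  3.6  6.7] F.z -7.6
```

```bash
python3 - <<'E'
from mv import *
b=np.array([0,0,.7])
p,q=get()
up=q.apply([0,0,-1]); A=(p+up*60,q); B=(p+up*60+[-20,10,50],ori(20,-1)); C=(np.array([350,335,190.])+b,ori(0,0)); D=(np.array([342.5,337,130])+b,ori(0,0))
plan(lerp((p,q),A,2)+[B]+lerp(B,C,9)[:5])
L=lerp(B,C,9)
import mv
p5,q5=L[4]
mv.get=lambda:(p5,q5)
plan(L[5:]+lerp(C,D,3)+[D])
E
```

```text
dp [[0.0, 0.0, -0.6], [0.0, -0.0, -1.2], [-0.33, -0.4, -2.16], [-0.02, -1.14, -2.44], [0.29, -1.87, -2.72], [0.6, -2.61, -3.0], [0.91, -3.34, -3.27], [1.23, -4.08, -3.55]]
dr [[0.0, 0.0, 0.0], [0.0, 0.0, 0.0], [-0.0, 1.67, 0.0], [-0.01, 2.04, -0.02], [-0.01, 2.41, -0.03], [-0.02, 2.78, -0.05], [-0.02, 3.15, -0.07], [-0.03, 3.52, -0.09]]
dp [[0.4, -0.73, -0.15], [0.8, -1.46, -0.29], [1.19, -2.19, -0.44], [1.59, -2.92, -0.59], [1.67, -2.97, -0.2], [1.74, -3.02, 0.2], [1.82, -3.07, 0.59], [1.82, -3.07, 0.59]]
dr [[-0.0, 0.37, -0.02], [-0.01, 0.74, -0.04], [-0.01, 1.11, -0.05], [-0.01, 1.48, -0.07], [-0.01, 1.48, -0.07], [-0.01, 1.48, -0.07], [-0.01, 1.48, -0.07], [-0.01, 1.48, -0.07]]
```

>>> {"api": "carry_out", "payload": {"dp": [[0,0,-0.5],[0,0,-1.2],[-0.33,-0.4,-2.16],[-0.02,-1.14,-2.44],[0.29,-1.87,-2.72],[0.6,-2.61,-3.0],[0.91,-3.34,-3.27],[1.23,-4.08,-3.55]], "dr": [[0,0,0],[0,0,0],[0,1.67,0],[0,2.04,-0.02],[0,2.41,-0.03],[0,2.78,-0.05],[0,3.15,-0.07],[0,3.52,-0.09]], "gripper": [0,0,60,60,60,60,60,60]}}

```text
time: 16.2
tool_pos: [494.4, 251.1, 173.0]
ee_rot: [0.708, 0.702, -0.055, 0.053]
force: [0.1, 0.7, 0.2]
gripper_width: 55.6
finger_force: 0.0
```

>>> {"api": "carry_out", "payload": {"dp": [[0.4,-0.73,-0.15],[0.8,-1.46,-0.29],[1.19,-2.19,-0.44],[1.59,-2.92,-0.59],[1.67,-2.97,-0.2],[1.74,-3.02,0.2],[1.82,-3.07,0.5],[1.82,-3.07,0.59]], "dr": [[0,0.37,-0.02],[0,0.74,-0.04],[0,1.11,-0.05],[0,1.48,-0.07],[0,1.48,-0.07],[0,1.48,-0.07],[0,1.48,-0.07],[0,1.48,-0.07]], "gripper": [60,60,60,60,60,60,60,60]}}

```text
time: 17.2
tool_pos: [342.0, 337.0, 129.2]
ee_rot: [0.708, 0.707, -0.002, -0.002]
force: [0.8, -0.9, -0.2]
gripper_width: 60.1
finger_force: 0.0
```

```bash
python3 - <<'E'
from mv import *
from station import bot
done([1.23,-4.08,-3.55],[0,3.52,-.09]);done([1.82,-3.07,.59],[0,1.48,-.07]); bias()
t=bot.snapshot("top"); s=bot.snapshot("scene"); pickle.dump(t,open("pics/top1.pkl","wb")); pickle.dump(s,open("pics/scene1.pkl","wb"))
bias(); print(bot.sense()["joint_positions"].round(2),R.from_quat(bot.sense()["ee_rot"]).as_matrix().round(3))
a=cv2.resize(t["color"][200:300,150:245],None,fx=5,fy=5); b=cv2.resize(s["color"][95:195,200:260],None,fx=5,fy=5)
im=np.zeros((500,775,3),np.uint8); im[:,:475]=a; im[:,475:]=b; cv2.imwrite("pics/c4.png",im)
E
```

```text
cmd [495.5 250.8 173.7]
cmd [342.6 337.4 131. ]
bias [0.6 0.4 1.7] rot [-0.02 -0.06  0.  ] tip [341.9 337.  110.2] F [ 0.8 -0.9 -0.2] F.z 0.2
bias [-0.   0.1  0.7] rot [-0.06  0.    0.01] tip [342.6 337.3 111.2] F [-0.1  0.1 -0.2] F.z 0.2
[ 0.67 -0.11  1.93  0.    1.32  0.67] [[ 0.001  1.    -0.004]
 [ 1.    -0.001  0.   ]
 [ 0.    -0.004 -1.   ]]
```

View pics/c4.png

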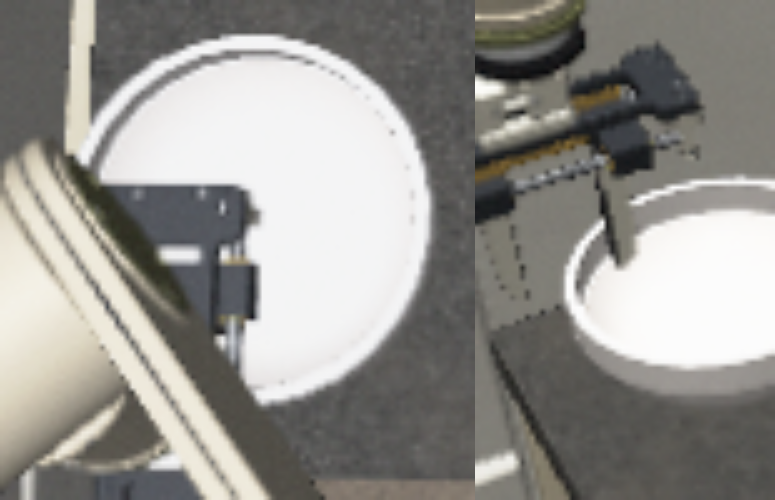

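The inner finger (crop (620,255)) hangs inside the rim and the outer finger stays outside, so the pinch lines up. Descend and close.

>>> {"api": "carry_out", "payload": {"dp": [[0,0,0.3],[0,0,0.6],[0,0,0.85],[0,0,1.0],[0,0,1.05],[0,0,1.05],[0,0,1.05],[0,0,1.05]], "dr": [[0,0,0],[0,0,0],[0,0,0],[0,0,0],[0,0,0],[0,0,0],[0,0,0],[0,0,0]], "gripper": [60,60,60,60,60,40,20,0], "newtons": 60}}

```text
time: 18.3
tool_pos: [342.8, 337.9, 78.6]
ee_rot: [0.708, 0.707, -0.0, -0.002]
force: [-0.1, 1.1, -0.0]
gripper_width: 34.5
finger_force: 0.0
```

>>> {"api": "carry_out", "payload": {"dp": [[0,0,0],[0,0,0],[0,0,0],[0,0,0],[0,0,-0.05],[0,0,-0.1],[0,0,-0.2],[0,0,-0.2]], "dr": [[0,0,0],[0,0,0],[0,0,0],[0,0,0],[0,0,0],[0,0,0],[0,0,0],[0,0,0]], "gripper": [0,0,0,0,0,0,0,0]}}

```text
time: 19.3
tool_pos: [342.7, 337.9, 88.6]
ee_rot: [0.708, 0.707, -0.0, -0.002]
force: [-0.9, 0.6, -4.6]
gripper_width: 7.4
finger_force: 59.5
```

```bash
python3 - <<'E'
from mv import *
from station import bot
done([0,0,1.05],[0,0,0]);done([0,0,-.2],[0,0,0]); bias(); st=bot.sense(); print(st["moment"],st["gripper_width"])
t=bot.snapshot("top"); s=bot.snapshot("scene")
a=cv2.resize(t["color"][200:300,150:245],None,fx=5,fy=5); b=cv2.resize(s["color"][95:195,210:275],None,fx=5,fy=5)
im=np.zeros((500,800,3),np.uint8); im[:,:475]=a; im[:,475:]=b; cv2.imwrite("pics/c5.png",im)
E
```

```text
cmd [342.4 337.4  78.5]
cmd [342.4 337.4  88.5]
bias [-0.2 -0.5 -0.1] rot [-0.12  0.06 -0.  ] tip [342.6 337.9  69.6] F [-0.9  0.6 -4.6] F.z 4.6
[-0.03635259  0.46692135 -0.01385085] 7.422954194324649
```

View pics/c5.png

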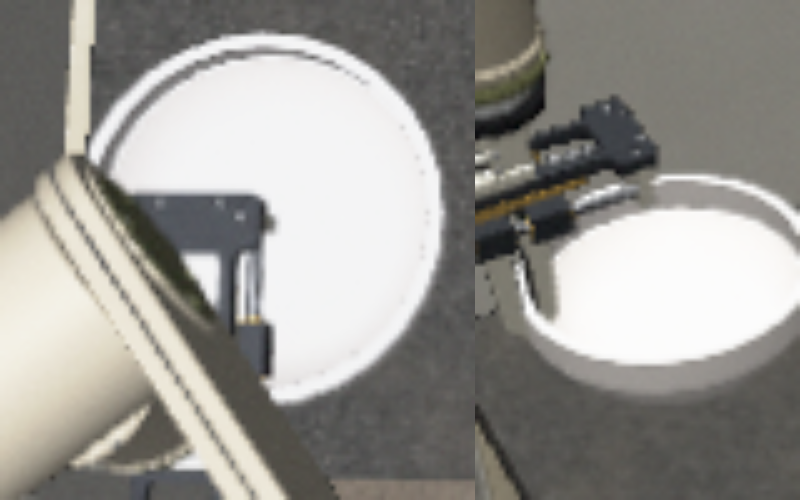

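The bowl hangs level in the pinch: opening 7.4 mm, 4.6 N hanging, moment 0.47 Nm. Its right rim edge moved from crop x 432 to 441, so it swung a little about the pinch. I'll measure that over the scale.

```bash
python3 - <<'E'
from mv import *
import mv
p,q=get(); Q=ori(0,0)
W=[((345,325,115),q),((355,305,145),q),((370,275,168),q),((390,243,175),q),((410,210,175),q),((430,177,175),q),((450,144,175),q),((468,115,175),q)]
plan(W)
V=[((486,90,175),Q),((504,65,175),Q),((522,40,175),Q),((538,18,175),Q),((549,4,175),Q),((555,-4,175),Q),((556.5,-7,175),Q),((556.5,-7,175),Q)]
mv.get=lambda:(np.array(W[-1][0]),q); plan(V)
E
```

```text
dp [[-0.25, 0.05, -0.53], [-0.65, 0.25, -1.13], [-1.25, 0.55, -1.59], [-1.89, 0.95, -1.73], [-2.55, 1.35, -1.73], [-3.21, 1.75, -1.74], [-3.87, 2.15, -1.74], [-4.45, 2.51, -1.74]]
dr [[0.0, 0.0, 0.0], [0.0, 0.0, 0.0], [0.0, 0.0, 0.0], [0.0, 0.0, 0.0], [0.0, 0.0, 0.0], [0.0, 0.0, 0.0], [0.0, 0.0, 0.0], [0.0, 0.0, 0.0]]
dp [[-0.5, 0.36, -0.0], [-1.0, 0.72, -0.0], [-1.5, 1.08, -0.0], [-1.94, 1.4, -0.0], [-2.22, 1.62, -0.01], [-2.38, 1.74, -0.01], [-2.44, 1.77, -0.01], [-2.44, 1.77, -0.01]]
dr [[-0.04, 0.01, -0.01], [-0.04, 0.01, -0.01], [-0.04, 0.01, -0.01], [-0.04, 0.01, -0.01], [-0.04, 0.01, -0.01], [-0.04, 0.01, -0.01], [-0.04, 0.01, -0.01], [-0.04, 0.01, -0.01]]
```

>>> {"api": "carry_out", "payload": {"dp": [[-0.25,0.05,-0.53],[-0.65,0.25,-1.13],[-1.25,0.55,-1.59],[-1.9,0.95,-1.73],[-2.55,1.35,-1.73],[-3.2,1.75,-1.73],[-3.87,2.15,-1.73],[-4.45,2.5,-1.73]], "dr": [[0,0,0],[0,0,0],[0,0,0],[0,0,0],[0,0,0],[0,0,0],[0,0,0],[0,0,0]], "gripper": [0,0,0,0,0,0,0,0]}}

```text
time: 20.4
tool_pos: [467.9, 113.5, 173.8]
ee_rot: [0.708, 0.707, -0.001, -0.002]
force: [-0.1, -0.3, -4.4]
gripper_width: 7.3
finger_force: 59.4
```

>>> {"api": "carry_out", "payload": {"dp": [[-0.5,0.36,0],[-1.0,0.72,0],[-1.5,1.08,0],[-1.94,1.4,0],[-2.22,1.62,0],[-2.38,1.74,0],[-2.44,1.77,0],[-2.44,1.77,0]], "dr": [[0,0,0],[0,0,0],[0,0,0],[0,0,0],[0,0,0],[0,0,0],[0,0,0],[0,0,0]], "gripper": [0,0,0,0,0,0,0,0]}}

```text
time: 21.4
tool_pos: [555.7, -6.8, 173.5]
ee_rot: [0.707, 0.707, -0.001, -0.002]
force: [0.1, -0.3, -4.3]
gripper_width: 7.4
finger_force: 59.4
```

```bash
python3 - <<'E'
from mv import *
from station import bot
done([-4.45,2.5,-1.73],[0,0,0]);done([-2.44,1.77,0],[0,0,0]); bias(); st=bot.sense(); print(st["moment"],st["gripper_width"])
t=bot.snapshot("top"); s=bot.snapshot("scene"); pickle.dump(t,open("pics/top2.pkl","wb")); pickle.dump(s,open("pics/scene2.pkl","wb"))
bias()
a=cv2.resize(t["color"][105:235,265:385],None,fx=4,fy=4); b=cv2.resize(s["color"][110:240,310:390],None,fx=4,fy=4)
im=np.zeros((520,800,3),np.uint8); im[:,:480]=a; im[:,480:]=b; cv2.imwrite("pics/c6.png",im)
E
```

```text
cmd [467.5 114.8 174.6]
cmd [555.9  -7.3 174.3]
bias [ 0.2 -0.5  0.8] rot [-0.11  0.02 -0.02] tip [555.6  -6.7 154.5] F [ 0.1 -0.3 -4.3] F.z 4.3
[ 0.00693115  0.49269385 -0.02567059] 7.4340882709630565
bias [ 0.3 -0.7  0.8] rot [-0.11  0.03 -0.04] tip [555.6  -6.6 154.5] F [ 2.2  0.4 -4.3] F.z 4.3
```

View pics/c6.png

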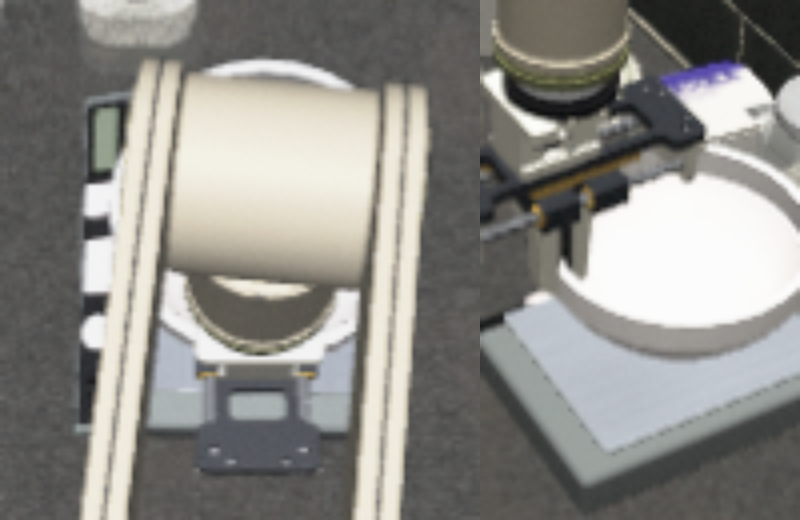

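The arm hides much of the bowl in the top view, though the rim's top arc (crop (262,60)) and left edge (113,190) show. The scene view shows it level above the platform. I'll fit a circle of known radius to the visible rim edge.

```bash
python3 - <<'E'
from mv import *
from scipy.optimize import least_squares
np.set_printoptions(precision=1,suppress=True)
t=ld("top2"); z=175
hsv=cv2.cvtColor(t["color"],cv2.COLOR_BGR2HSV)
m=((hsv[...,2]>190)&(hsv[...,1]<22)).astype(np.uint8)
c0=np.array([652.,-7]); pts=[]
# outward radial scan: last white pixel followed by non-white, near expected radius
for a in np.radians(np.arange(-180,180,3)):
    u=np.array([np.cos(a),np.sin(a)]); rr=np.arange(80,122,.5)
    P=proj(t,[[*(c0+u*r),z] for r in rr]); v=m[P[:,1].round().astype(int),P[:,0].round().astype(int)]
    k=np.flatnonzero(v)
    if len(k)>3 and k[-1]<len(rr)-4 : pts.append([*(c0+u*rr[k[-1]]),np.degrees(a),rr[k[-1]]])
pts=np.array(pts); print(pts[:,2:].round(0).astype(int).tolist())
f=least_squares(lambda c:np.linalg.norm(pts[:,:2]-c,axis=1)-99.5,c0,loss="soft_l1",f_scale=1)
print("centre",f.x, "resid",f.fun.round(1))
E
```

```text
[[-180, 104], [-177, 102], [-174, 104], [-171, 102], [-168, 106], [-165, 108], [-162, 108], [-156, 116], [-153, 118], [-150, 118], [-147, 104], [-144, 104], [-135, 118], [-123, 119], [-120, 116], [-117, 112], [-114, 110], [-111, 108], [-108, 108], [-105, 104], [-102, 106], [-99, 105], [-96, 104], [-93, 104], [-90, 106], [-87, 107], [-84, 106], [-81, 108], [-78, 110], [-75, 111], [-72, 113], [-69, 118], [-66, 104], [-63, 100], [-60, 108], [-57, 88], [-54, 87], [-51, 82], [-39, 102], [-36, 101], [-33, 100], [-30, 103], [-27, 100], [-24, 101], [-21, 101], [-18, 100], [-15, 100], [-12, 100], [-9, 99], [-6, 98], [-3, 98], [0, 98], [3, 98], [6, 96], [9, 96], [12, 94], [15, 96], [18, 93], [42, 87], [45, 84], [48, 101], [51, 96], [54, 96], [57, 92], [60, 92], [63, 87], [66, 85], [69, 90], [72, 90], [75, 91], [78, 90], [81, 92], [84, 106], [87, 108], [90, 108], [93, 108], [96, 90], [99, 91], [102, 90], [105, 112], [108, 113], [111, 115], [114, 118], [120, 114], [123, 107], [126, 111], [138, 115], [144, 119], [147, 96], [150, 108], [156, 114], [162, 106], [165, 105], [168, 104], [171, 105], [174, 102], [177, 104]]
centre [647.9 -13.7] resid [  0.6  -2.2   0.4  -1.9   1.7   2.4   3.1  10.6  11.9  11.1  -3.1  -2.2
  10.8  11.6   8.1   5.1   2.7   0.2   1.3  -2.5  -0.9  -1.8  -2.1  -2.4
   0.3   1.1  -0.2   3.1   4.4   6.2   8.5  13.9  -0.3  -2.9   4.9 -14.1
 -15.2 -20.3   2.3   1.2   0.6   4.    1.9   2.8   3.2   2.1   2.5   3.4
   2.8   2.1   2.    2.3   2.7   1.    1.8   0.1   1.9  -0.4  -4.9  -7.3
   9.3   4.8   4.4   0.9   0.9  -4.6  -6.7  -1.2  -2.3  -0.9  -2.5  -0.7
  13.7  15.5  15.3  15.1  -2.6  -2.4  -4.1  17.6  18.8  20.5  22.7  19.
  11.1  14.8  17.2  20.4  -3.    9.1  13.3   5.5   3.6   1.7   2.8  -0.6
   1. ]
```

```bash
python3 - <<'E'
from mv import *
from scipy.optimize import least_squares
np.set_printoptions(precision=1,suppress=True)
t,s=ld("top2"),ld("scene2"); c0=np.array([652.,-7])
def scan(c,z,angs,th,lo=80,hi=115):
    hsv=cv2.cvtColor(c["color"],cv2.COLOR_BGR2HSV); m=((hsv[...,2]>th)&(hsv[...,1]<25)); out=[]
    for a in angs:
        u=np.array([np.cos(np.radians(a)),np.sin(np.radians(a))]); rr=np.arange(lo,hi,.5)
        P=proj(c,[[*(c0+u*r),z] for r in rr]); k=np.flatnonzero(m[P[:,1].round().astype(int),P[:,0].round().astype(int)])
        if len(k): out.append([*(c0+u*rr[k[-1]]),a,rr[k[-1]]])
    return np.array(out)
A=scan(t,175,[*range(-36,20,3),*range(69,82,3),96,99,102],190)
for z in(172,175,178):
    f=least_squares(lambda c:np.linalg.norm(A[:,:2]-c,axis=1)-99.5,c0,loss="soft_l1"); print(f.x,f.fun)
    break
B=scan(s,175,range(-150,-20,6),225)
print(B[:,2:].astype(int).tolist()); g=B[(B[:,3]<112)&(B[:,3]>86)]
f=least_squares(lambda c:np.linalg.norm(g[:,:2]-c,axis=1)-99.5,c0,loss="soft_l1"); print("scene",f.x,f.fun)
E
```

```text
[650.  -16.1] [-1.8 -2.3  1.1 -0.9  0.1  0.6 -0.4  0.1  1.   0.5  0.  -0.   0.5  0.9
 -0.6  0.3 -1.3  0.7 -1.4  0.2 -0.7  0.8 -0.7  1.3 -0.2  0.2 -1.5]
[[-150, 108], [-144, 107], [-138, 111], [-132, 108], [-126, 110], [-120, 113], [-114, 114], [-108, 112], [-102, 114], [-96, 111], [-90, 113], [-84, 111], [-78, 111], [-72, 111], [-66, 110], [-60, 108], [-54, 106], [-48, 106], [-42, 104], [-36, 104], [-30, 101], [-24, 100]]
scene [649.1 -19.2] [ 0.8 -1.2  1.9 -2.3 -1.  -0.5  0.2  0.3  0.9  1.3  0.2 -0.8  0.4 -0.4
  0.3 -0.9 -0.6]
```

>>> {"api": "carry_out", "payload": {"dp": [[0.1,0.02,0.15],[0.19,0.04,0.3],[0.19,0.04,0.45],[0.19,0.04,0.57],[0.19,0.04,0.64],[0.19,0.04,0.66],[0.19,0.04,0.68],[0.19,0.04,0.68]], "dr": [[0,0,0],[0,0,0],[0,0,0],[0,0,0],[0,0,0],[0,0,0],[0,0,0],[0,0,0]], "gripper": [0,0,0,0,0,0,0,0]}}

```text
time: 22.5
tool_pos: [558.0, 2.3, 139.8]
ee_rot: [0.708, 0.707, -0.001, -0.001]
force: [-0.3, 0.5, -4.4]
gripper_width: 7.4
finger_force: 59.5
```

>>> {"api": "carry_out", "payload": {"dp": [[0,0,0.01],[0,0,0.02],[0,0,0.03],[0,0,0.04],[0,0,0.05],[0,0,0.06],[0,0,0.06],[0,0,0.06]], "dr": [[0,0,0],[0,0,0],[0,0,0],[0,0,0],[0,0,0],[0,0,0],[0,0,0],[0,0,0]], "gripper": [0,0,0,0,0,0,0,0]}}

```text
time: 23.5
tool_pos: [557.9, 2.3, 136.7]
ee_rot: [0.708, 0.707, -0.001, -0.002]
force: [-1.4, -0.3, -3.0]
gripper_width: 7.4
finger_force: 59.5
```

```bash
python3 - <<'E'
from mv import *
from station import bot
done([.19,.04,.68],[0,0,0]);done([0,0,.06],[0,0,0]); bias(); print(bot.sense()["moment"])
E
```

```text
cmd [557.8   2.2 140.3]
cmd [557.7   2.2 137.3]
bias [-0.1 -0.2  0.6] rot [-0.1   0.04 -0.  ] tip [557.8   2.4 117.7] F [-1.4 -0.3 -3. ] F.z 3.0
[-0.01551132  0.56362022 -0.03106161]
```

>>> {"api": "carry_out", "payload": {"dp": [[0,0,0.01],[0,0,0.02],[0,0,0.03],[0,0,0.03],[0,0,0.03],[0,0,0.03],[0,0,0.03],[0,0,0.03]], "dr": [[0,0,0],[0,0,0],[0,0,0],[0,0,0],[0,0,0],[0,0,0],[0,0,0],[0,0,0]], "gripper": [0,0,0,0,10,20,35,50]}}

```text
time: 24.5
tool_pos: [558.0, 2.3, 135.3]
ee_rot: [0.708, 0.707, -0.001, -0.001]
force: [-0.2, -0.4, -0.2]
gripper_width: 35.7
finger_force: 0.0
```

>>> {"api": "carry_out", "payload": {"dp": [[0,0,0],[0,0,0],[0,0,-0.3],[0,0,-0.8],[0,0,-1.5],[0,0,-2.2],[0,-0.5,-2.8],[0,-1.3,-3.0]], "dr": [[0,0,0],[0,0,0],[0,0,0],[0,0,0],[0,0,0],[0,0,0],[0,0,0],[0,0,0]], "gripper": [50,50,50,50,50,50,50,50]}}

```text
time: 25.5
tool_pos: [494.0, 2.1, 289.1]
ee_rot: [0.707, 0.707, 0.001, 0.0]
force: [0.3, 0.6, 0.3]
gripper_width: 50.2
finger_force: 0.0
```

```bash
python3 - <<'E'
from mv import *
from station import bot
done([0,0,.03],[0,0,0]);done([0,-1.3,-3.0],[0,0,0]); bias()
t=bot.snapshot("top"); s=bot.snapshot("scene"); pickle.dump(t,open("pics/top3.pkl","wb")); pickle.dump(s,open("pics/scene3.pkl","wb"))
a=cv2.resize(t["color"][105:235,265:385],None,fx=4,fy=4); b=cv2.resize(s["color"][120:250,310:390],None,fx=4,fy=4)
im=np.zeros((520,800,3),np.uint8); im[:,:480]=a; im[:,480:]=b; cv2.imwrite("pics/c7.png",im)
E
```

```text
cmd [557.7   2.2 135.8]
cmd [493.3   2.3 286.1]
bias [-0.7  0.2 -3. ] rot [-0.07  0.31 -0.01] tip [494.1   2.1 270.1] F [0.3 0.6 0.3] F.z -0.3
```

View pics/c7.png

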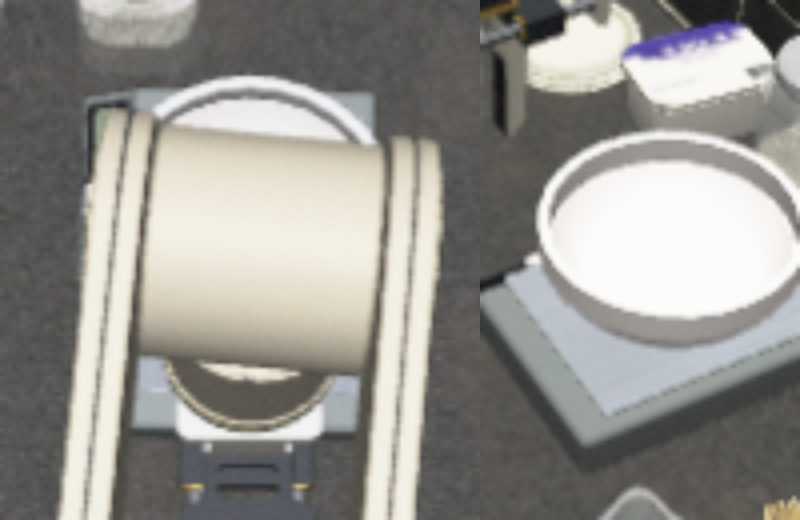

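The bowl stands free and level on the platform. Now to a staging pose beside the bar key, then check the centring.

```bash
python3 - <<'E'
from mv import *
import mv
A=get(); M=((560,190,260),ori(20,-1)); K=key([649,97,34],38,100); print(K[0])
W=lerp(A,M,6); V=lerp(M,K,5)
plan(W+V[:2]); mv.get=lambda:V[1]; plan(V[2:]+[K]*5)
E
```

```text
[650.27862814 170.25255715 127.77327968]
dp [[0.63, 0.22, 0.09], [1.25, 0.44, 0.17], [1.88, 0.67, 0.26], [2.5, 0.89, 0.34], [3.13, 1.11, 0.43], [3.76, 1.33, 0.51], [3.68, 1.69, 1.04], [3.6, 2.06, 1.57]]
dr [[-0.0, -0.55, 0.03], [-0.0, -1.11, 0.05], [-0.01, -1.66, 0.08], [-0.01, -2.22, 0.11], [-0.01, -2.77, 0.13], [-0.01, -3.33, 0.16], [-0.01, -3.93, 0.16], [0.0, -4.53, 0.16]]
dp [[0.18, 0.36, 0.5], [0.35, 0.72, 1.01], [0.53, 1.09, 1.51], [0.53, 1.09, 1.51], [0.53, 1.09, 1.51], [0.53, 1.09, 1.51], [0.53, 1.09, 1.51], [0.53, 1.09, 1.51]]
dr [[-0.0, -0.6, 0.0], [0.0, -1.2, -0.0], [0.0, -1.8, 0.0], [0.0, -1.8, 0.0], [0.0, -1.8, 0.0], [0.0, -1.8, 0.0], [0.0, -1.8, 0.0], [0.0, -1.8, 0.0]]
```

>>> {"api": "carry_out", "payload": {"dp": [[0.63,0.22,0.09],[1.25,0.44,0.17],[1.88,0.67,0.26],[2.5,0.89,0.34],[3.13,1.11,0.43],[3.76,1.33,0.51],[3.68,1.69,1.04],[3.6,2.06,1.57]], "dr": [[0,-0.55,0.03],[0,-1.11,0.05],[0,-1.66,0.08],[0,-2.22,0.11],[0,-2.77,0.13],[0,-3.33,0.16],[0,-3.93,0.16],[0,-4.53,0.16]], "gripper": [0,0,0,0,0,0,0,0]}}

```text
time: 26.6
tool_pos: [597.4, 183.4, 206.6]
ee_rot: [0.693, 0.682, -0.167, 0.166]
force: [-0.4, 0.1, -0.4]
gripper_width: 0.3
finger_force: 0.0
```

>>> {"api": "carry_out", "payload": {"dp": [[0.18,0.36,0.5],[0.35,0.72,1.0],[0.48,1.0,1.35],[0.53,1.09,1.5],[0.53,1.09,1.5],[0.53,1.09,1.5],[0.53,1.09,1.5],[0.53,1.09,1.5]], "dr": [[0,-0.6,0],[0,-1.2,0],[0,-1.8,0],[0,-1.8,0],[0,-1.8,0],[0,-1.8,0],[0,-1.8,0],[0,-1.8,0]], "gripper": [0,0,0,0,0,0,0,0]}}

```text
time: 27.6
tool_pos: [650.9, 170.8, 129.1]
ee_rot: [0.675, 0.663, -0.231, 0.228]
force: [0.1, 0.3, -1.0]
gripper_width: 0.8
finger_force: 0.0
```

```bash
python3 - <<'E'
from mv import *
from station import bot
done([3.6,2.06,1.57],[0,-4.53,.16]);done([.53,1.09,1.5],[0,-1.8,0]); bias(); print(bot.sense()["joint_positions"].round(2))
t=bot.snapshot("top"); s=bot.snapshot("scene"); pickle.dump(t,open("pics/top4.pkl","wb")); pickle.dump(s,open("pics/scene4.pkl","wb"))
a=cv2.resize(t["color"][105:235,255:375],None,fx=4,fy=4); b=cv2.resize(s["color"][110:240,300:380],None,fx=4,fy=4)
im=np.zeros((520,800,3),np.uint8); im[:,:480]=a; im[:,480:]=b; cv2.imwrite("pics/c8.png",im)
E
```

```text
cmd [596.2 182.2 207.1]
cmd [650.5 170.5 128.2]
bias [-0.4 -0.3 -0.9] rot [-0.16  0.13  0.  ] tip [650.7 159.2 114.1] F [ 0.1  0.3 -1. ] F.z 0.6
[ 0.47  0.7   1.11 -0.58  1.66  0.53]
```

View pics/c8.png

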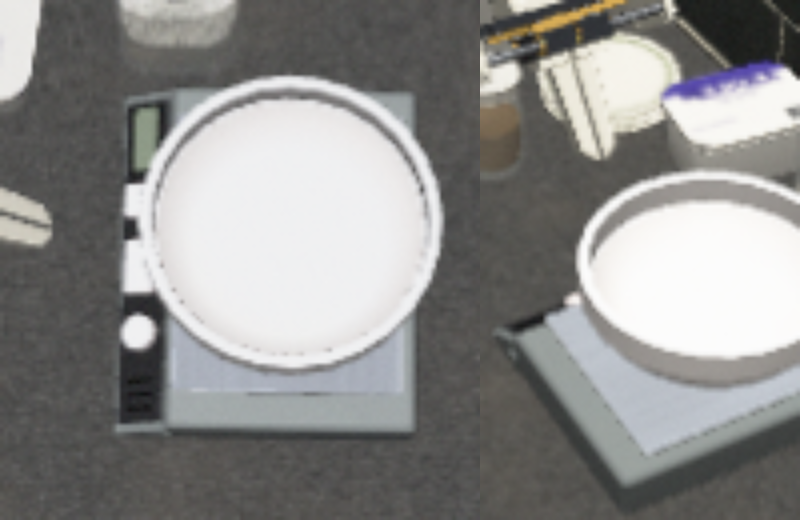

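Full view: bowl rim at crop x 139..442, y 76..369, so centre px (327.2,160.2). The scale edges have not moved and the gripper is clear, left of the bar key.

```bash
python3 - <<'E'
from mv import *
from scipy.optimize import least_squares
np.set_printoptions(precision=1,suppress=True)
t,s=ld("top4"),ld("scene4")
ps=(np.array([[578,290]])-[480,0])/4+[300,110]
for z in(130,136.5): print(z,onz(t,[[327.2,160.2]],z), onz(t,[[327.2,160.2-36.6],[327.2,160.2+36.6],[327.2-37.9,160.2],[327.2+37.9,160.2]],z)[:,:2])
hsv=cv2.cvtColor(s["color"],cv2.COLOR_BGR2HSV); m=((hsv[...,2]>225)&(hsv[...,1]<25)).astype(np.uint8); w=np.zeros_like(m); w[148:210,322:402]=m[148:210,322:402]
p=max(cv2.findContours(w,cv2.RETR_EXTERNAL,cv2.CHAIN_APPROX_NONE)[0],key=cv2.contourArea); e=cv2.fitEllipse(p); print(cv2.boundingRect(p),e)
print("tri",tri(t,[[327.2,160.2]],s,[e[0]]), "proj of (667,-8,136.5)",proj(s,[667,-8,136.5]),proj(s,[652.4,-7.2,136.5]))
E
```

```text
130 [[652.6  -6.4 130. ]] [[ 754.8   -7.2]
 [ 553.8   -5.7]
 [ 652.8   93.7]
 [ 652.6 -106.9]]
136.5 [[650.7  -6.3 136.5]] [[ 752.5   -7. ]
 [ 552.4   -5.5]
 [ 650.9   93.4]
 [ 650.7 -106.2]]
(325, 153, 67, 46) ((358.1028137207031, 175.74578857421875), (45.09518814086914, 66.92890930175781), 93.1239242553711)
tri [[654.6  -6.8 125.5   1.5]] proj of (667,-8,136.5) [[361.8 171.9]] [[357.5 173.4]]
```

The bowl is centred to within about 2 mm: (650.7,-6.3) against (652.4,-7.2). Now the bar key, approached along the 38° slant.

>>> {"api": "carry_out", "payload": {"dp": [[0,0,0.35],[0,0,0.75],[0,0,1.1],[0,0,1.4],[0,0,1.6],[0,0,1.7],[0,0,1.76],[0,0,1.78]], "dr": [[0,0,0],[0,0,0],[0,0,0],[0,0,0],[0,0,0],[0,0,0],[0,0,0],[0,0,0]], "gripper": [0,0,0,0,0,0,0,0]}}

```text
time: 28.7
tool_pos: [649.9, 116.2, 57.9]
ee_rot: [0.675, 0.663, -0.231, 0.228]
force: [-0.1, -0.6, -0.5]
gripper_width: 0.7
finger_force: 0.0
```

>>> {"api": "carry_out", "payload": {"dp": [[0,0,0],[0,0,0],[0,0,0.02],[0,0,0.04],[0,0,0.06],[0,0,0.06],[0,0,0.06],[0,0,0.06]], "dr": [[0,0,0],[0,0,0],[0,0,0],[0,0,0],[0,0,0],[0,0,0],[0,0,0],[0,0,0]], "gripper": [0,0,0,0,0,0,0,0]}}

```text
time: 29.7
tool_pos: [649.7, 114.2, 55.3]
ee_rot: [0.675, 0.663, -0.231, 0.228]
force: [-0.4, -0.2, 0.5]
gripper_width: 0.3
finger_force: 0.0
```

```bash
python3 - <<'E'
from mv import *
done([0,0,1.78],[0,0,0]);done([0,0,.06],[0,0,0]); bias()
E
```

```text
cmd [649.6 115.7  58.1]
cmd [649.6 113.8  55.8]
bias [-0.1 -0.3  0.4] rot [-0.1   0.04 -0.  ] tip [649.5 102.5  40.3] F [-0.4 -0.2  0.5] F.z -0.3
```

>>> {"api": "carry_out", "payload": {"dp": [[0,0,0.02],[0,0,0.04],[0,0,0.06],[0,0,0.07],[0,0,0.07],[0,0,0.07],[0,0,0.07],[0,0,0.07]], "dr": [[0,0,0],[0,0,0],[0,0,0],[0,0,0],[0,0,0],[0,0,0],[0,0,0],[0,0,0]], "gripper": [0,0,0,0,0,0,0,0]}}

```text
time: 30.7
tool_pos: [649.7, 112.0, 52.6]
ee_rot: [0.675, 0.663, -0.231, 0.228]
force: [-0.6, 0.5, 0.4]
gripper_width: 0.4
finger_force: 0.0
```

>>> {"api": "carry_out", "payload": {"dp": [[0,0,0.02],[0,0,0.04],[0,0,0.06],[0,0,0.06],[0,0,0.06],[0,0,0.06],[0,0,0.06],[0,0,0.06]], "dr": [[0,0,0],[0,0,0],[0,0,0],[0,0,0],[0,0,0],[0,0,0],[0,0,0],[0,0,0]], "gripper": [0,0,0,0,0,0,0,0]}}

```text
time: 31.7
tool_pos: [649.7, 110.3, 50.1]
ee_rot: [0.675, 0.663, -0.231, 0.228]
force: [-0.8, 3.9, 2.2]
gripper_width: 0.3
finger_force: 1.7
```

>>> {"api": "carry_out", "payload": {"dp": [[0,0,0.01],[0,0,0.02],[0,0,0.03],[0,0,0.04],[0,0,0.045],[0,0,0.045],[0,0,0.045],[0,0,0.045]], "dr": [[0,0,0],[0,0,0],[0,0,0],[0,0,0],[0,0,0],[0,0,0],[0,0,0],[0,0,0]], "gripper": [0,0,0,0,0,0,0,0]}}

```text
time: 32.7
tool_pos: [649.7, 109.3, 48.5]
ee_rot: [0.675, 0.663, -0.231, 0.228]
force: [-0.5, 6.3, 2.8]
gripper_width: 0.8
finger_force: 2.7
```

```bash
python3 - <<'E'
from mv import *
done([0,0,.175],[0,0,0]); bias()
E
```

```text
cmd [649.5 108.5  48.9]
bias [-0.3 -0.8  0.3] rot [-0.14  0.06 -0.02] tip [649.5  97.6  33.5] F [-0.5  6.3  2.8] F.z -6.1
```

>>> {"api": "carry_out", "payload": {"dp": [[0.005,0,0.005],[0.01,0,0.01],[0.01,0,0.015],[0.01,0,0.02],[0.01,0,0.02],[0.01,0,0.02],[0.01,0,0.02],[0.01,0,0.02]], "dr": [[0,0,0],[0,0,0],[0,0,0],[0,0,0],[0,0,0],[0,0,0],[0,0,0],[0,0,0]], "gripper": [0,0,0,0,0,0,0,0]}}

```text
time: 33.7
tool_pos: [649.8, 109.1, 48.0]
ee_rot: [0.675, 0.663, -0.231, 0.228]
force: [-2.1, 7.4, 6.6]
gripper_width: 0.5
finger_force: 4.3
```

```bash
python3 - <<'E'
from mv import *
done([.01,0,.02],[0,0,0]); bias()
E
```

```text
cmd [649.5 108.2  47.8]
bias [-0.3 -0.9 -0.3] rot [-0.12  0.08 -0.01] tip [649.6  97.5  33. ] F [-2.1  7.4  6.6] F.z -9.7
```

>>> {"api": "carry_out", "payload": {"dp": [[0,0,-0.05],[0,0,-0.2],[0,0,-0.6],[0,0,-1.2],[0,0,-1.9],[0,0,-2.5],[0,0,-2.8],[0,0,-2.9]], "dr": [[0,0,0],[0,0,0],[0,0,0],[0,0,0],[0,0,0],[0,0,0],[0,0,0],[0,0,0]], "gripper": [0,0,0,0,0,0,0,0]}}

```text
time: 34.7
tool_pos: [651.3, 198.4, 162.5]
ee_rot: [0.675, 0.663, -0.231, 0.228]
force: [-0.9, -0.5, 0.4]
gripper_width: 0.5
finger_force: 0.0
```

```bash
python3 - <<'E'
from mv import *
from station import bot
done([0,0,-2.9],[0,0,0]); bias()
t=bot.snapshot("top"); s=bot.snapshot("scene")
a=cv2.resize(t["color"][105:235,255:375],None,fx=4,fy=4); b=cv2.resize(s["color"][110:240,300:380],None,fx=4,fy=4)
im=np.zeros((520,800,3),np.uint8); im[:,:480]=a; im[:,480:]=b; cv2.imwrite("pics/c9.png",im)
E
```

```text
cmd [651.  197.5 162. ]
bias [-0.3 -0.9 -0.5] rot [-0.12  0.09 -0.03] tip [651.1 186.7 147.5] F [-0.9 -0.5  0.4] F.z 0.0
```

View pics/c9.png

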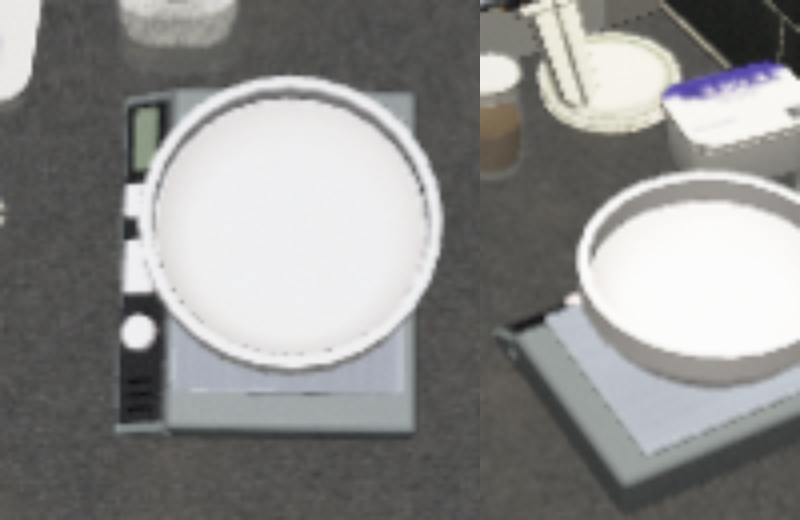

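Nothing has moved: bowl rim at crop x 139..442, scale edges as before, gripper free. Handing in.

```bash
python3 -c "
from station import bot
print(bot.hand_in())"
```

```text
the job is handed in; nothing more can be done
None
```

I've handed the job in, and the result wasn't reported back: round key held down over a second, square key pressed, bowl let go about 2 mm off the platform's centre, bar key pressed to its stop; the last pictures show the scale and bowl in place, and neither the jug nor the jar was touched.

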